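# Load the bead jar into its carrier and put the carrier in the drawer

### The arm

A 6-joint arm with a two-finger parallel gripper is mounted at the origin on the work surface. World frame = base frame: x ahead of the robot, y to its left, z up, the work surface at z = 0. Lengths are in mm, angles in rad, forces in N, time in s.
With the tool pointing down it reaches from about 275 to 750 mm from the base axis. Payload 10.2 kg.
Tool frame: the origin (TCP) lies between the finger pads; the fingertips stand 11 mm ahead of it and the grasp point (between the pads) lies 8 mm behind it; z points along the fingers, y is the line along which they close (so a half turn about z gives the same grasp; the last joint's range is limited). The gripper opens to 85 mm and grips with 20 to 120 N. Pads are 22 mm wide; open, the fingers measure 114 mm over their backs; the gripper's body (76 mm by 85 mm) begins 54 mm behind the grasp point. The pads swing forward as they close: fully open they stand 13 mm farther back than shut.
Start: joints at [1.093, 0.313, 1.498, -0, 1.331, -0.223], TCP at [132.34, 508.053, 242.294] pointing down, gripper open.
Joint ranges: [-2.94, 2.94], [-0.97, 2.17], [0.19, 2.56], [-1.23, 4.37], [0.02, 3.11], [-2.88, 2.88]. Speed limits (rad/s): [2.39, 2.39, 3.01, 3.14, 3.14, 3.14].

### API

Orientations are given as a unit quaternion [w, x, y, z].
In Python, from rig import sense, eyes, finish_job gives the robot as it stands.
- The arm moves only by the shell command python3 -m jog 'ROWS' [FORCE]. ROWS is JSON, a list of rows, each a list of 7 numbers: the shift along the tool's x, y, z in m, then the turn, a rotation vector about the tool's x, y, z in rad, then the finger opening in m, from 0 to 0.0854. In form: [[dx, dy, dz, rx, ry, rz, gripper], ...]. A call has 1 to 5 rows; each row shifts and turns the commanded pose from where the row before left it, along the tool's axes as they then stand; what a row does not reach is not made up. A row lasts 1/10 s, in which the tool goes at most 50 mm and 8.59 degrees, less where a joint would pass 70% of its speed; a pose out of reach is approached as far as the arm can. A call is refused whole if a number of a shift passes 0.05 or a number of a turn 0.15, either way. A call with a gripper value outside its range is refused whole. The fingers move at their own pace and stop on an object; FORCE is the grip in N (left out, the last holds). Time passes only in rows, so rows that do not move let the fingers close. It gives the time, the measured TCP pose, the force, the opening and the grip force at its end, in the units of the state.
- sense(): the state, without advancing time (a new reading comes with each control period).
- eyes.capture(name): name is "scene" or "top"; returns the picture (384x512x3 uint8, red, green, blue); there is no depth.
- eyes.calibration(name): a dict with "fx", "fy", "cx", "cy" (pixels), "cam_to_world" (4x4, takes a point from camera to world coordinates). Camera axes: x right, y down, z forward; pixel columns grow to the right and rows downward; lengths in mm; the calibration is good to about 2 mm. A picture is of the moment at which its call begins. calibration takes no time and is no camera call.
- finish_job(): hands the job in; it is judged then, once.
The state is a dict: "time_s": time; "joints": joint angles; "dq": joint speeds; "tau": joint torques, N m; "eef_pos": TCP position; "ee_rot": TCP orientation; "force": force on the tool from outside, world axes, zero at the start; "wrist_torque": the same for the moment, N m; "grip_width": opening from 0.0 (shut) to 1.0 (fully open); "grip_force": force on a finger pad.
Only numpy, scipy, OpenCV 4.12 (cv2) and the standard library are available. Lean on these libraries where they do the work, as an engineer would, in place of code of your own. Each camera call takes 0.05 s, during which the arm holds its last target. There are 200 camera calls.

### The job

On the bead bench, first take the middle-sized bead jar (not the slim or the squat one) from the white tray and stand it in the big square pocket of the grey carrier, then lift the carrier by its handle with the jar in it and lower it flat into the front bay of the chest's drawer, which you must have pulled out to its stop. Set both down gently, letting go only once they rest, and leave the drawer out; the other two jars stay standing where they are.

Things in the scene. Friction and masses are not known exactly. Their poses are not given: they have to be found in the camera images.
- jar_center (a point): the middle-sized bead jar: an upright round jar, 46 mm in diameter and 50 mm tall, straight-sided, pale pink with a white cap of the same diameter (cap 15 mm tall). About 90 g. It stands in the white tray; which of three places it has varies. The point is its centre, 25 mm above its underside; z up along the jar.
- carrier_grip (a point): grip of the upright fin handle across the middle of the loose grey plastic carrier (about 180 g): 14 mm thick along y (close on it along y), 44 mm wide along x, 64 to 92 mm above the underside. The point is the grip's centre, 78 mm above the middle of the underside; axes are the carrier's, z up. Below the grip the fin is 8 mm thick.
- carrier_pocket (a point): centre of the floor of the carrier's big square pocket, 54 by 54 mm inside, 14 mm deep, 45 mm along +y from the handle, 4 mm above the underside; carrier's axes. Grip the jar along the carrier's x to set it down, fingertips above the rim (14 mm above this point): along y the handle leaves little room.
- carrier: the carrier: a flat tray 60 mm (x) by 150 mm (y), 4 mm floor, rims 3 mm thick and 18 mm tall. The +y half is one big square pocket, the -y half is split into two narrow slots too small for the jar; the handle fin stands between. Origin: middle of its underside.
- jar: the middle-sized jar again: its origin is the centre of its underside
- chest_drawer0_handle (a point): middle of the steel bar handle of the one drawer of a low white chest (200 mm deep, 210 wide, 100 tall, fixed). The bar is 105 mm long along y, 11 mm thick, 35 mm off the drawer's front, 38 mm below the chest's top, open above; x points into the chest, so the drawer is pulled towards -x.
- chest_drawer0 (a joint): how far the drawer is out, in m: 0 shut, 0.134 at its stop. It slides with light friction (about 1 to 2 N) and stays where it is left.
- bay (a point): centre of the floor of the drawer's front bay, between its front and a 30 mm tall divider; moves with the drawer. 80 mm along x, 168 mm along y inside; the drawer's sides rise 56 mm and its front 68 mm above this floor. The carrier goes in with its length along y, either way round. With the drawer at its stop the bay is fully clear of the chest.
- slim_center (a point): the slim jar of the same make in the tray, 28 mm in diameter, 45 mm tall, not needed: centre
- squat_center (a point): the squat jar of the same make in the tray, 70 mm in diameter, 30 mm tall, not needed: centre

How it is judged (in metres and radians):
On the way, in this order (a step that is already met when the one before it is completed fails the run):
1. the jar is set down in the carrier's big pocket, still held as it reaches the floor, while the carrier is not in the drawer (horizontal distance between jar_center and carrier_pocket below 0.01 m and z of jar_center in the frame of carrier_pocket below 0.032 m and contact force between the fingers and jar above 0.3 N and horizontal distance between carrier_grip and bay above 0.1 m), for 0.05 s.
2. the carrier is lifted in the fingers with the jar in its pocket (horizontal distance between jar_center and carrier_pocket below 0.01 m and z of jar_center in the frame of carrier_pocket below 0.032 m and contact force between the fingers and carrier above 0.3 N and height (world z) of carrier_pocket above 0.05 m), for 0.2 s.
3. the carrier with the jar is lowered into the front bay of the drawer, which is out to its stop, and is still held as it reaches the floor (horizontal distance between jar_center and carrier_pocket below 0.01 m and z of jar_center in the frame of carrier_pocket below 0.032 m and horizontal distance between carrier_grip and bay below 0.025 m and z of carrier_grip in the frame of bay below 0.088 m and value of joint chest_drawer0 above 0.12 m and contact force between the fingers and carrier above 0.3 N), for 0.05 s.
At the end, for the whole second after the job is handed in: Jar upright in the big pocket (9 mm of its centre, 4 mm of its floor, tilt under 0.12 rad); carrier flat on the floor of the front bay (22 mm of its centre, 5 mm of its floor, tilt under 0.08, turned under 0.2 rad, either way round); both at rest; drawer out at least 120 mm (horizontal distance between jar_center and carrier_pocket below 0.009 m and z of jar_center in the frame of carrier_pocket below 0.029 m and angle between jar_center's own z axis and vertical below 0.12 rad and horizontal distance between carrier_grip and bay below 0.022 m and z of carrier_grip in the frame of bay below 0.083 m and angle between carrier_grip's own z axis and vertical below 0.08 rad and angle between the y axis of carrier_grip and the y axis of bay, either way round below 0.2 rad and linear speed of each of carrier, jar below 0.02 m/s and value of joint chest_drawer0 above 0.12 m); the robot touches nothing.
It fails at once if the slim or the squat jar is moved by more than 30 mm or tipped over (distance of any of slim_center, squat_center from where it was at the start of the episode above 0.03 m or angle between any of slim_center, squat_center's own z axis and vertical above 0.6 rad).
It also fails if it takes over 64 s, if anything falls off the work surface, if the arm or the gripper's body presses on something with over 40 N, if the wrist force passes 120 N, or if a joint passes its speed limit or range.

## Working session

There is one attempt and no reset: what is moved stays moved. The work goes in short steps, Python scripts to look and compute and a shell command to move; the robot and the scene stay as the last step left them, time stands still between calls to the robot, and variables do not carry over. Pictures are saved under pics/ and viewed, at most 10 in all, crops included, and the job is handed in when it is done.

```bash
mkdir -p pics; ls
python3 - <<'E'
from rig import sense,eyes
import cv2,numpy as np
s=sense();print(s['time_s'],s['eef_pos'],s['ee_rot'],s['grip_width'])
for n in("scene","top"):
    cv2.imwrite(f'pics/{n}0.png',cv2.resize(eyes.capture(n)[:,:,::-1],(800,600),interpolation=cv2.INTER_CUBIC))
    c=eyes.calibration(n);print(n,c['fx'],c['fy'],c['cx'],c['cy'],np.round(c['cam_to_world'],3).tolist())
E
```

```text
pics
0.0 [132.2045546  507.82124745 241.72941839] [-2.50881000e-04  1.27054434e-01  9.91895523e-01 -6.16186437e-04] 1.001271381513553
scene 432.72116309183804 432.72116309183804 254.00072112681477 190.04247998654762 [[-0.419, 0.728, -0.543, 1160.592], [0.908, 0.327, -0.262, 248.008], [-0.013, -0.603, -0.798, 889.027], [0.0, 0.0, 0.0, 1.0]]
top 401.66016778582826 401.66016778582826 253.34646877714687 191.0452905197234 [[0.029, -0.981, 0.193, 397.769], [-1.0, -0.03, -0.006, -17.256], [0.012, -0.193, -0.981, 1075.029], [0.0, 0.0, 0.0, 1.0]]
```

View pics/scene0.png

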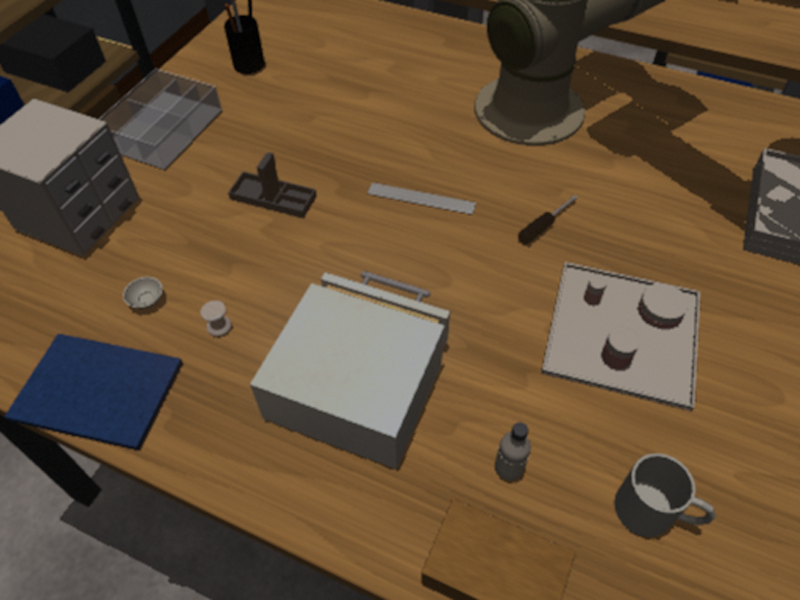

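View pics/top0.png

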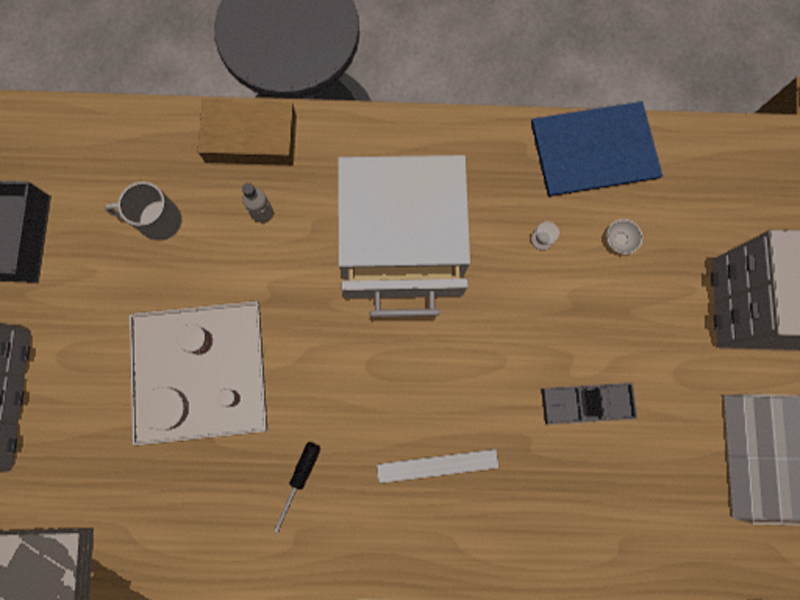

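The scene view shows the three jars in the tray, the carrier at (272,188) and the chest with its drawer slightly open. In the top view (800x600) the middle jar's cap is at about (194,339), the carrier at (589,403) and the handle bar at (405,313). I'll enlarge those three areas.

Run:
```python
from rig import eyes
import cv2,numpy as np
im=eyes.capture("top")[:,:,::-1]; sc=eyes.capture("scene")[:,:,::-1]
def crop(i,x,y,w,h,f): return cv2.resize(i[y:y+h,x:x+w],(w*f,h*f),interpolation=cv2.INTER_CUBIC)
a=crop(im,340,235,80,50,5)   # carrier 400x250
b=crop(im,210,160,100,50,4)  # drawer 400x200
b=cv2.copyMakeBorder(b,0,50,0,0,cv2.BORDER_CONSTANT)
c=crop(im,80,190,100,100,3)  # tray 300x300
d=crop(sc,140,90,70,50,5)  # carrier scene 350x250
out=np.zeros((550,800,3),np.uint8);out[:250,:400]=a;out[:250,400:]=b;out[250:,:300]=c;out[250:500,320:670]=d
cv2.imwrite('pics/c1.png',cv2.convertScaleAbs(out,alpha=1.5,beta=10))
```

```text
(no output)
```

View pics/c1.png

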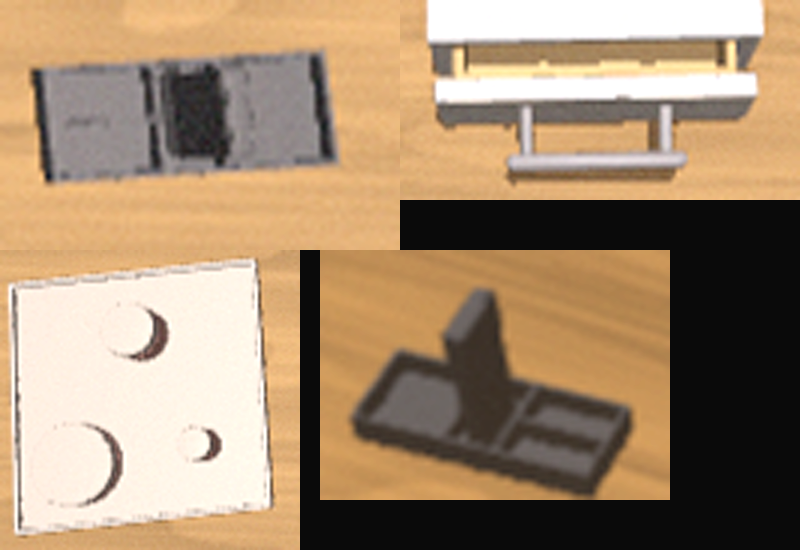

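The crop shows the pocket on the image-right half of the carrier, which is world -y. Its rim corners in the crop are about (33,70), (322,52), (338,160) and (50,182). The handle bar runs from (508,161) to (687,159), and the middle jar is at (130,331) in the tray crop. Next I'll turn these into positions.

```bash
cat > h.py <<'E'
from rig import sense,eyes
import cv2,numpy as np
from scipy.optimize import minimize
from scipy.spatial.transform import Rotation as R
def ray(n,uv,z):
    c=eyes.calibration(n);T=np.array(c['cam_to_world']);uv=np.atleast_2d(uv).astype(float)
    d=np.c_[(uv[:,0]-c['cx'])/c['fx'],(uv[:,1]-c['cy'])/c['fy'],np.ones(len(uv))]@T[:3,:3].T
    return T[:3,3]+d*((z-T[2,3])/d[:,2])[:,None]
def proj(n,P):
    c=eyes.calibration(n);T=np.linalg.inv(np.array(c['cam_to_world']));p=np.atleast_2d(P)@T[:3,:3].T+T[:3,3]
    return np.c_[c['fx']*p[:,0]/p[:,2]+c['cx'],c['fy']*p[:,1]/p[:,2]+c['cy']]
E
python3 - <<'E'
from h import *
cr=ray('top',np.array([[33,70],[322,52],[338,160],[50,182]])/5+[340,235],18)[:,:2]
m=cr.mean(0);v=(cr[1]+cr[2]-cr[0]-cr[3])/2;w=(cr[0]+cr[1]-cr[2]-cr[3])/2
print('carrier',m,np.linalg.norm(v),np.linalg.norm(w),'yaw of +y',np.degrees(np.arctan2(v[1],v[0])))
print('fin top',ray('top',np.array([[190,115]])/5+[340,235],92))
b=ray('top',(np.array([[508,161],[687,159]])-[400,0])/4+[210,160],67);print('bar',b,b.mean(0))
ch=ray('top',(np.array([[428,43],[763,38]])-[400,0])/4+[210,160],100);print('chest front',ch)
im=eyes.capture('top').astype(float).sum(2)
g=(im[190:290,80:180]);
# jar model fit per scale
th=np.linspace(0,2*np.pi,60)
def mask(x,y,zs,r,S=8):
    P=np.vstack([np.c_[x+r*np.cos(th),y+r*np.sin(th),0*th+z] for z in zs])
    h=cv2.convexHull((((proj('top',P)-[80,190]+.5)*S)).astype(np.float32)).astype(int)
    mk=np.zeros((100*S,100*S),np.uint8);cv2.fillPoly(mk,[h],255)
    return cv2.resize(mk,(100,100),interpolation=cv2.INTER_AREA)/255.
for nm,px,r,H in(('mid',(128,331),23,50),('slim',(192,443),14,45),('squat',(75,465),35,30)):
    u=np.array(px)/3+[80,190]; x0=ray('top',u,H+3)[0]
    ui=np.array(px)/3; yy,xx=np.mgrid[:100,:100]; sel=np.hypot(xx-ui[0],yy-ui[1])<r*.43+9
    bg=np.median(g[sel]); D=np.clip((bg-g)/(bg-np.percentile(g[sel],3)),0,1)*sel
    def f(p):
        a=np.clip(mask(p[0],p[1],[3,H-15+3],r)-mask(p[0],p[1],[H-12,H+3],r),0,1); return ((a-D)**2)[sel].sum()
    o=minimize(f,x0[:2],method='Nelder-Mead',options=dict(initial_simplex=[x0[:2],x0[:2]+[6,0],x0[:2]+[0,6]]))
    print(nm,x0[:2],o.x,o.fun)
E
```

```text
carrier [ 437.32099397 -351.98306651] 151.9358758927127 56.82281114926424 yaw of +y -84.46152109317757
fin top [[ 434.94293596 -330.52096169   92.        ]]
bar [[570.6770123   17.02750538  67.        ]
 [575.4720491  -96.89482507  67.        ]] [573.0745307  -39.93365985  67.        ]
chest front [[ 638.13207439   68.50088222  100.        ]
 [ 647.98177787 -140.73335914  100.        ]]
mid [315.62712234 288.56601004] [316.54118484 289.28085379] 24.23626528778354
  return _methods._mean(a, axis=axis, dtype=dtype,
  ret = ret.dtype.type(ret / rcount)
Traceback (most recent call last):
IndexError: index -1 is out of bounds for axis 0 with size 0
```

Run:
```python
from h import *
im=eyes.capture('top').astype(float).sum(2)
g=(im[190:290,80:180]);th=np.linspace(0,2*np.pi,60)
def mask(x,y,zs,r,S=8):
    P=np.vstack([np.c_[x+r*np.cos(th),y+r*np.sin(th),0*th+z] for z in zs])
    h=cv2.convexHull((((proj('top',P)-[80,190]+.5)*S)).astype(np.float32)).astype(int)
    mk=np.zeros((100*S,100*S),np.uint8);cv2.fillPoly(mk,[h],255)
    return cv2.resize(mk,(100,100),interpolation=cv2.INTER_AREA)/255.
for nm,px,r,H in(('mid',(128,331),23,50),('slim',(192,443),14,45),('squat',(75,465),35,30)):
    ui=(np.array(px)-[0,250])/3; x0=ray('top',ui+[80,190],H+3)[0]
    yy,xx=np.mgrid[:100,:100]; sel=np.hypot(xx-ui[0],yy-ui[1])<r*.43+9
    bg=np.median(g[sel]); D=np.clip((bg-g)/(bg-np.percentile(g[sel],3)),0,1)*sel
    def f(p):
        a=np.clip(mask(p[0],p[1],[3,H-12],r)-mask(p[0],p[1],[H-12,H+3],r),0,1); return ((a-D)**2)[sel].sum()
    o=minimize(f,x0[:2],method='Nelder-Mead',options=dict(initial_simplex=[x0[:2],x0[:2]+[6,0],x0[:2]+[0,6]]))
    print(nm,x0[:2],o.x,o.fun)
```

```text
mid [520.81011062 307.27772627] [525.30616685 313.4646814 ] 10.874365339356492
slim [428.59172662 246.73789068] [429.96584492 249.51704978] 4.516208332573937
squat [407.7560049  347.97968563] [409.57378247 355.76653644] 91.1866089670529
```

```bash
cat >> h.py <<'E'
def need(p,yaw=None):
    "print shift (mm, tool axes after the turn) and turn (rad, about tool z) to TCP p, tool-y yaw in deg (mod 180 nearest)"
    s=sense();q=s['ee_rot'];M=R.from_quat([q[1],q[2],q[3],q[0]]).as_matrix()
    y=np.degrees(np.arctan2(M[1,1],M[0,1]));d=np.array(p)-s['eef_pos']
    if yaw is not None:
        t=(y-yaw+90)%180-90; print('turn rz',round(np.radians(t),3))
        M=M@R.from_rotvec([0,0,np.radians(t)]).as_matrix()
    print('t',s['time_s'],'pos',np.round(s['eef_pos'],1),'yaw',round(y,2),'tilt',round(np.degrees(np.arccos(-M[2,2])),2),'shift',np.round(M.T@d,1),'F',np.round(s['force'],1),'w',round(s['grip_width'],3),'g',round(s['grip_force'],1),'q6',round(s['joints'][5],2))
E
python3 -m jog '[[0,0,0,0,0,0.141,0.03],[0,0,0,0,0,0.141,0.03],[0,0,0,0,0,0.141,0.03],[0,0,0,0,0,0.141,0.03],[0,0,0,0,0,0.141,0.03]]' 40
python3 -m jog '[[0,0,0,0,0,0.141,0.03],[0,0,0,0,0,0.141,0.03],[0,0,0,0,0,0.141,0.03],[0,0,0,0,0,0.141,0.03],[0,0,0,0,0,0,0.03]]'
python3 -c "
from h import *
need([574,-39,170],2.6)
for px in((622,341),(622,335)): print(ray('scene',np.array(px)/1.5625,53))
print(proj('scene',[[525,313,53]])*1.5625, proj('top',[[525,313,53]])*1.5625)"
```

```text
time_s: 0.8
eef_pos: [132.3, 508.0, 242.2]
ee_rot: [-0.0, 0.464, 0.886, -0.0]
force: [-0.4, 0.6, 0.4]
grip_width: 0.358
grip_force: 0.0
time_s: 1.3
eef_pos: [132.3, 508.0, 242.2]
ee_rot: [0.0, 0.691, 0.723, -0.0]
force: [0.2, 0.0, 0.5]
grip_width: 0.353
grip_force: 0.0
turn rz 0.0
t 1.3 pos [132.3 508.  242.2] yaw 2.62 tilt 0.01 shift [-566.5  416.4   72.3] F [0.2 0.  0.5] w 0.353 g 0.0 q6 1.05
[[529.41681399 309.0777242   53.        ]]
[[518.92028681 306.56445394  53.        ]]
[[625.36728728 339.62772782]] [[188.3924282  336.40977938]]
```

```bash
python3 -m jog '[[-0.0378,0.0278,0.003,0,0,0,0.03],[-0.0378,0.0278,0.003,0,0,0,0.03],[-0.0378,0.0278,0.003,0,0,0,0.03],[-0.0378,0.0278,0.003,0,0,0,0.03],[-0.0378,0.0278,0.003,0,0,0,0.03]]' >/dev/null
python3 -m jog '[[-0.0378,0.0278,0.003,0,0,0,0.03],[-0.0378,0.0278,0.003,0,0,0,0.03],[-0.0378,0.0278,0.003,0,0,0,0.03],[-0.0378,0.0278,0.003,0,0,0,0.03],[-0.0378,0.0278,0.003,0,0,0,0.03]]' >/dev/null
python3 -m jog '[[-0.0378,0.0278,0.003,0,0,0,0.03],[-0.0378,0.0278,0.003,0,0,0,0.03],[-0.0378,0.0278,0.003,0,0,0,0.03],[-0.0378,0.0278,0.003,0,0,0,0.03],[-0.0378,0.0278,0.003,0,0,0,0.03]]' >/dev/null
python3 -m jog '[[0,0,0,0,0,0,0.03],[0,0,0,0,0,0,0.03]]'
python3 - <<'E'
from h import *
need([574,-39,100],2.6)
im=eyes.capture('top')[:,:,::-1];s=eyes.capture('scene')[:,:,::-1]
a=cv2.resize(im[150:220,205:305],(400,280),interpolation=cv2.INTER_CUBIC);b=cv2.resize(s[130:230,170:290],(400,333),interpolation=cv2.INTER_CUBIC)
o=np.zeros((333,800,3),np.uint8);o[:280,:400]=a;o[:,400:]=b
cv2.imwrite('pics/d1.png',cv2.convertScaleAbs(o,alpha=1.4,beta=10))
E
```

```text
time_s: 3.0
eef_pos: [575.4, -39.2, 196.7]
ee_rot: [-0.001, 0.69, 0.724, -0.0]
force: [0.8, -0.5, -0.5]
grip_width: 0.349
grip_force: 0.0
turn rz 0.003
t 3.0 pos [575.4 -39.2 196.7] yaw 2.79 tilt 0.07 shift [ 0.2 -1.3 96.7] F [ 0.8 -0.5 -0.5] w 0.349 g 0.0 q6 -0.32
```

View pics/d1.png

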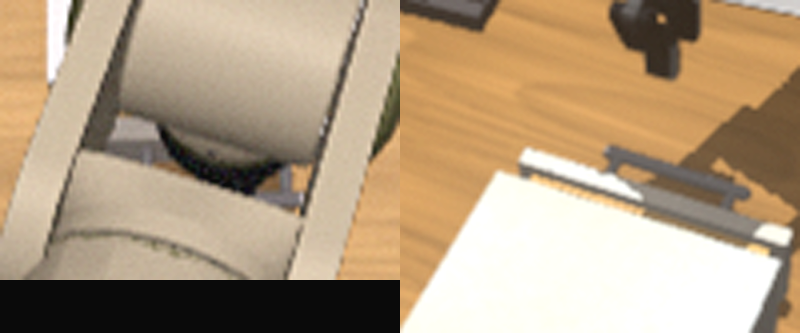

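The arm hides the bar from above. In the scene crop the bar centre is at about (677,172), so I'll check that against my handle estimate.

```bash
python3 -c "
from h import *
print(ray('scene',[[253.1,181.6],[233,176.3],[273.7,187]],66)); print(ray('top',[258.9,199.7],66))
T=np.array(eyes.calibration('scene')['cam_to_world'])"
python3 -m jog '[[0,0,0.04,0,0,0,0.03],[0,0,0.04,0,0,0,0.03],[0,0,0,0,0,0,0.03]]'
```

```text
[[577.94366909 -35.17412571  66.        ]
 [583.12653896 -86.93643417  66.        ]
 [572.65174785  16.75721939  66.        ]]
[[573.98517417 -38.67903232  66.        ]]
time_s: 3.4
eef_pos: [572.6, -37.0, 113.4]
ee_rot: [-0.004, 0.689, 0.724, -0.002]
force: [-1.7, -0.5, -0.1]
grip_width: 0.35
grip_force: 0.0
```

```bash
python3 -m jog '[[-0.002,0.002,0.018,0,0,0,0.03],[0,0,0.018,0,0,0,0.03],[0,0,0.018,0,0,0,0.03],[0,0,0,0,0,0,0.03]]'; python3 -c "
from h import *
need([575,-38,56],2.6)"
```

```text
time_s: 3.8
eef_pos: [577.2, -39.9, 63.6]
ee_rot: [-0.001, 0.69, 0.724, -0.0]
force: [-0.4, -0.8, 0.3]
grip_width: 0.351
grip_force: 0.0
turn rz 0.003
t 3.8 pos [577.2 -39.9  63.6] yaw 2.78 tilt 0.08 shift [ 2.  -2.1  7.6] F [-0.4 -0.8  0.3] w 0.351 g 0.0 q6 -0.32
```

No contact on the way down. I'll close on the bar.

```bash
python3 -m jog '[[0,0,0.006,0,0,0,0.03],[0,0,0,0,0,0,0.0],[0,0,0,0,0,0,0.0],[0,0,0,0,0,0,0.0],[0,0,0,0,0,0,0.0]]' 40; python3 -m jog '[[0,0,0,0,0,0,0.0],[0,-0.015,0,0,0,0,0],[0,-0.02,0,0,0,0,0],[0,-0.02,0,0,0,0,0],[0,0,0,0,0,0,0.0]]'
```

```text
time_s: 4.3
eef_pos: [578.1, -40.5, 58.4]
ee_rot: [0.001, 0.69, 0.724, 0.001]
force: [-1.7, 2.6, 5.8]
grip_width: 0.113
grip_force: 39.4
time_s: 4.8
eef_pos: [521.7, -43.3, 58.5]
ee_rot: [0.0, 0.69, 0.723, 0.0]
force: [0.0, 2.0, 3.9]
grip_width: 0.108
grip_force: 40.3
```

```bash
python3 -m jog '[[0,-0.02,0,0,0,0,0],[0,-0.015,0,0,0,0,0],[0,-0.01,0,0,0,0,0],[0,0,0,0,0,0,0.0]]'; python3 -m jog '[[0,-0.005,0,0,0,0,0],[0,-0.005,0,0,0,0,0],[0,0,0,0,0,0,0.0]]'; python3 -m jog '[[0,-0.005,0,0,0,0,0],[0,-0.005,0,0,0,0,0],[0,0,0,0,0,0,0.0]]'
```

```text
time_s: 5.2
eef_pos: [477.5, -45.5, 58.4]
ee_rot: [0.001, 0.69, 0.723, 0.0]
force: [-0.3, 1.9, 6.0]
grip_width: 0.108
grip_force: 41.3
time_s: 5.5
eef_pos: [468.1, -46.0, 58.4]
ee_rot: [0.001, 0.69, 0.724, 0.0]
force: [-1.5, 1.0, 8.3]
grip_width: 0.109
grip_force: 41.6
time_s: 5.8
eef_pos: [463.2, -46.4, 58.7]
ee_rot: [0.006, 0.691, 0.723, 0.005]
force: [30.5, 10.8, -14.2]
grip_width: 0.109
grip_force: 40.2
```

The drawer is at its stop, with the bar at x≈464. I'll release it and go up.

```bash
python3 -m jog '[[0,0.004,0,0,0,0,0],[0,0,0,0,0,0,0.028],[0,0,0,0,0,0,0.028],[0,0,0,0,0,0,0.028]]'; python3 -m jog '[[0,0,-0.01,0,0,0,0.028],[0,0,-0.03,0,0,0,0.028],[0,0,-0.04,0,0,0,0.085],[0,0,-0.04,0,0,0,0.085],[0,0,-0.04,0,0,0,0.085]]';python3 -c "
from h import *
need([526,311,130],5.5)"
```

```text
time_s: 6.2
eef_pos: [461.4, -46.1, 57.2]
ee_rot: [-0.0, 0.69, 0.723, -0.0]
force: [-0.1, 0.0, 0.6]
grip_width: 0.324
grip_force: 0.0
time_s: 6.7
eef_pos: [461.2, -46.0, 219.7]
ee_rot: [0.0, 0.69, 0.723, 0.0]
force: [1.0, -1.1, 0.3]
grip_width: 0.826
grip_force: 0.0
turn rz -0.049
t 6.7 pos [461.2 -46.  219.7] yaw 2.69 tilt 0.03 shift [349.2  98.6  89.6] F [ 1.  -1.1  0.3] w 0.826 g 0.0 q6 -0.4
```

```bash
python3 -m jog '[[0,0,0,0,0,-0.049,0.085],[0.0388,0.011,0,0,0,0,0.085],[0.0388,0.011,0,0,0,0,0.085],[0.0388,0.011,0,0,0,0,0.085],[0.0388,0.011,0,0,0,0,0.085]]' >/dev/null
python3 -m jog '[[0.0388,0.011,0.01,0,0,0,0.085],[0.0388,0.011,0.01,0,0,0,0.085],[0.0388,0.011,0.02,0,0,0,0.085],[0.0388,0.011,0.02,0,0,0,0.085],[0.0388,0.011,0.02,0,0,0,0.085]]' >/dev/null
python3 -m jog '[[0,0,0,0,0,0,0.085],[0,0,0,0,0,0,0.085]]'
python3 - <<'E'
from h import *
need([526,311,100],5.5)
im=eyes.capture('top')[:,:,::-1];s=eyes.capture('scene')[:,:,::-1]
a=cv2.resize(im[150:240,200:310],(390,319),interpolation=cv2.INTER_CUBIC);b=cv2.resize(s[150:270,340:460],(400,400),interpolation=cv2.INTER_CUBIC)
o=np.zeros((400,800,3),np.uint8);o[:319,:390]=a;o[:,400:]=b
cv2.imwrite('pics/e1.png',cv2.convertScaleAbs(o,alpha=1.4,beta=10))
E
```

```text
time_s: 7.9
eef_pos: [526.5, 311.2, 137.3]
ee_rot: [-0.0, 0.672, 0.741, -0.0]
force: [-0.0, 0.4, 1.2]
grip_width: 0.996
grip_force: 0.0
turn rz 0.001
t 7.9 pos [526.5 311.2 137.3] yaw 5.57 tilt 0.05 shift [-0.1 -0.5 37.3] F [-0.   0.4  1.2] w 0.996 g 0.0 q6 0.25
```

View pics/e1.png

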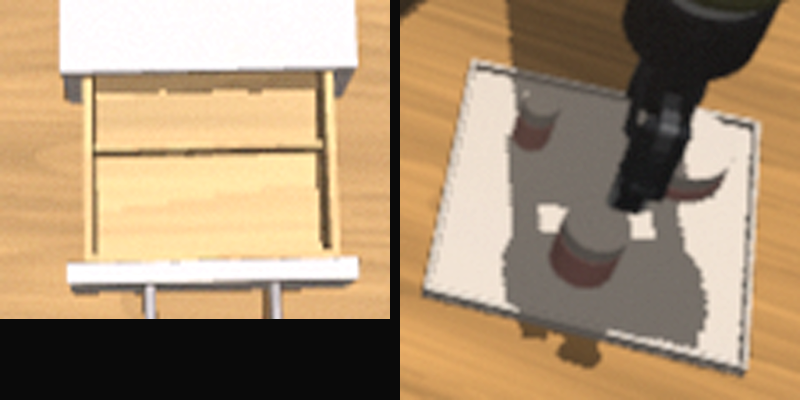

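The drawer is out. In the left crop its divider is at row 151, the front's inner edge at row 262, and the sides at columns 97 and 322. In the right crop the jar spans columns 552–630, with its bottom edge at row 286.

Run:
```python
from h import *
th=np.linspace(0,2*np.pi,200)
for c in((526,311),):
    P=np.vstack([np.c_[c[0]+23*np.cos(th),c[1]+23*np.sin(th),0*th+z] for z in(3,53)])
    q=(proj('scene',P)-[340,150]+.5)/.3+[400,0]
    print(q[:,0].min(),q[:,0].max(),q[:200,1].max(),q[200:,1].min())
k=110/390
def t(u,v,z): return ray('top',[(u+.5)*k-.5+200,(v+.5)*k-.5+150],z)[0].round(1)
zf=22
print('div',t(95,153,zf+30),t(322,145,zf+30)); print('front in',t(90,262,zf+68),t(335,258,zf+68)); print('front ends',t(68,275,zf+68),t(358,268,zf+68))
print('sides',t(90,200,zf+56),t(333,200,zf+56))
```

```text
548.7924243262796 633.4523822134854 292.4934325180028 198.82586379614452
div [592.   45.6  52. ] [ 603.1 -120.4   52. ]
front in [507.8  43.5  90. ] [ 515.7 -126.5   90. ]
front ends [498.3  58.4  90. ] [ 509.2 -142.5   90. ]
sides [553.1  46.1  78. ] [ 558.4 -126.    78. ]
```

```bash
python3 -m jog '[[0,0,0.03,0,0,0,0.085],[0,0,0.03,0,0,0,0.085],[0,0,0.03,0,0,0,0.085],[0,0,0.015,0,0,0,0.085],[0,0,0,0,0,0,0.085]]' 30
python3 -m jog '[[0,0,0,0,0,0,0.04],[0,0,0,0,0,0,0.04],[0,0,0,0,0,0,0.04],[0,0,0,0,0,0,0.04],[0,0,0,0,0,0,0.04]]' 30
python3 -m jog '[[0,0,0,0,0,0,0.04],[0,0,-0.005,0,0,0,0.04],[0,0,-0.02,0,0,0,0.04],[0,0,0,0,0,0,0.04]]'
```

```text
time_s: 8.5
eef_pos: [526.4, 310.0, 31.5]
ee_rot: [-0.001, 0.673, 0.74, -0.001]
force: [-0.7, -0.2, 0.4]
grip_width: 0.996
grip_force: 0.0
time_s: 9.0
eef_pos: [527.5, 311.2, 34.0]
ee_rot: [0.001, 0.672, 0.74, 0.001]
force: [-1.1, -1.0, 5.6]
grip_width: 0.528
grip_force: 30.3
time_s: 9.4
eef_pos: [528.1, 311.6, 60.0]
ee_rot: [0.001, 0.672, 0.74, 0.002]
force: [1.0, -0.2, 0.2]
grip_width: 0.534
grip_force: 30.9
```

The jar is held, with the opening at 0.53 (about 45.6 mm). I'll lift it, carry it towards the carrier and stop short to look.

```bash
python3 -m jog '[[0,0,-0.04,0,0,0,0.04],[0,0,-0.04,0,0,0,0.04],[0,0,-0.04,0,0,0,0.04],[-0.04,0,-0.02,0,0,0,0.04],[-0.044,0,0,0,0,0,0.04]]' 30 >/dev/null
python3 -m jog '[[-0.044,-0.005,0,0,0,0,0.04],[-0.044,-0.005,0,0,0,0,0.04],[-0.044,-0.005,0,0,0,0,0.04],[-0.044,-0.005,0,0,0,0,0.04],[-0.044,-0.005,0,0,0,0,0.04]]' >/dev/null
python3 -m jog '[[-0.044,0,0,0,0,0,0.04],[-0.04,0,0,0,0,0,0.04],[-0.02,0,0,0,0,0,0.04],[0,0,0,0,0,0,0.04],[0,0,0,0,0,0,0.04]]'
python3 - <<'E'
from h import *
need([443,-396,200],5.5)
im=eyes.capture('top')[:,:,::-1];s=eyes.capture('scene')[:,:,::-1]
a=cv2.resize(im[235:285,340:420],(800,500),interpolation=cv2.INTER_CUBIC);b=cv2.resize(s[90:145,140:210],(763,600),interpolation=cv2.INTER_CUBIC)
cv2.imwrite('pics/f1.png',cv2.convertScaleAbs(a,alpha=2,beta=10));cv2.imwrite('pics/f2.png',cv2.convertScaleAbs(b,alpha=2,beta=10))
E
```

```text
time_s: 10.9
eef_pos: [540.9, -97.2, 196.9]
ee_rot: [-0.0, 0.673, 0.74, 0.0]
force: [-0.4, 0.6, -0.6]
grip_width: 0.531
grip_force: 31.2
turn rz -0.0
t 10.9 pos [540.9 -97.2 196.9] yaw 5.47 tilt 0.04 shift [-288.  -126.    -3.2] F [-0.4  0.6 -0.6] w 0.531 g 31.2 q6 -0.49
```

View pics/f1.png

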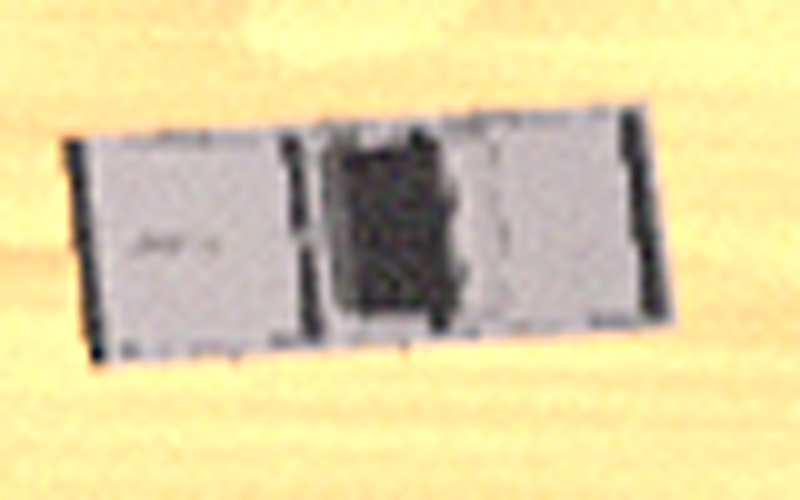

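View pics/f2.png

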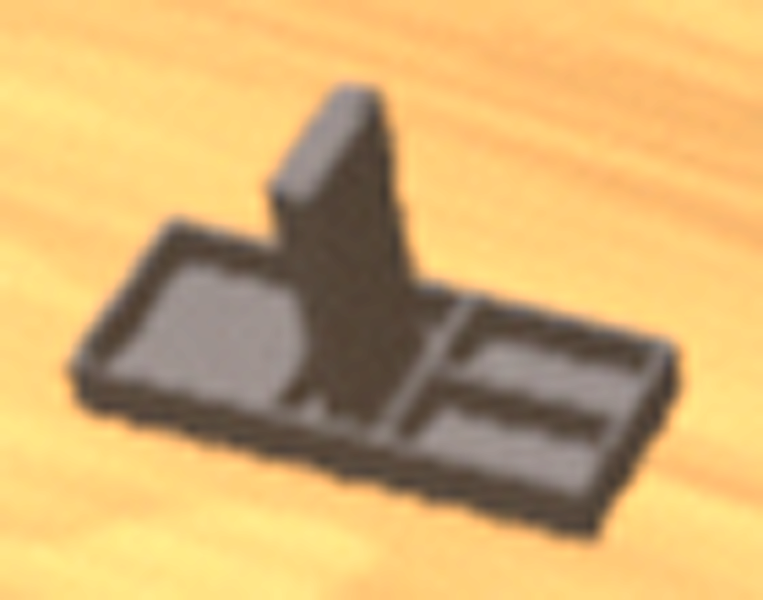

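In the top crop the carrier's left edge (63,137)–(95,363) is its foot, at z=0. The right edge (647,103)–(672,320) is rim top. In the scene crop the rim-top corners are (72,370), (175,220), (680,345) and (597,493), and the fin top centre is (326,141).

Run:
```python
from h import *
from scipy.optimize import least_squares
def tp(p,z): return ray('top',(np.array(p)+.5)/10-.5+[340,235],z)[:,:2]
def sp(p,z): return ray('scene',(np.array(p)+.5)/10.9-.5+[140,90],z)[:,:2]
L=tp([[63,137],[95,363]],0);Rr=tp([[647,103],[672,320]],18)
top=np.vstack([L[0],Rr,L[1]]); sc=sp([[680,345],[175,220],[72,370],[597,493]],18)
# order: far-left(-x?)...
for nm,c in(('top',top),('scene',sc)):
    v=(c[1]+c[2]-c[0]-c[3])/2; print(nm,c.mean(0).round(1),np.linalg.norm(v).round(1),np.linalg.norm(c[0]+c[1]-c[2]-c[3])/2,np.degrees(np.arctan2(v[1],v[0])).round(2), c.round(1).tolist())
print('fin',sp([[326,141]],92), tp([[385,225]],92))
# held jar
```

```text
top [ 439.  -352.5] 148.4 57.636071134059755 -84.69 [[461.6, -274.8], [473.9, -424.3], [418.0, -428.4], [402.8, -282.3]]
scene [ 439.6 -349.6] 149.4 58.556897328438076 -84.12 [[403.8, -278.7], [417.2, -427.2], [477.3, -420.7], [460.1, -271.9]]
fin [[ 440.24815348 -350.77277352]] [[ 437.22318979 -330.71388966]]
```

```bash
python3 -m jog '[[-0.038,-0.0167,0,0,0,0,0.04],[-0.038,-0.0167,0,0,0,0,0.04],[-0.038,-0.0167,0,0,0,0,0.04],[-0.038,-0.0167,0,0,0,0,0.04],[-0.038,-0.0167,0,0,0,0,0.04]]' 30 >/dev/null
python3 -m jog '[[-0.038,-0.0167,0,0,0,0,0.04],[-0.038,-0.0167,0,0,0,0,0.04],[-0.022,-0.0081,0,0,0,0,0.04],[0,0,0.03,0,0,0,0.04],[0,0,0.03,0,0,0,0.04]]' >/dev/null
python3 -m jog '[[0,0,0.03,0,0,0,0.04],[0,0,0.03,0,0,0,0.04],[0,0,0,0,0,0,0.04],[0,0,0,0,0,0,0.04]]'
python3 - <<'E'
from h import *
need([443.9,-395.8,60],5.5)
E
```

```text
time_s: 12.4
eef_pos: [444.9, -395.8, 78.1]
ee_rot: [0.0, 0.672, 0.741, -0.0]
force: [-0.1, -1.2, -0.1]
grip_width: 0.531
grip_force: 31.2
turn rz 0.001
t 12.4 pos [ 444.9 -395.8   78.1] yaw 5.56 tilt 0.03 shift [ 0.1 -1.  18.1] F [-0.1 -1.2 -0.1] w 0.531 g 31.2 q6 -1.02
```

```bash
python3 -m jog '[[0,-0.001,0.018,0,0,0,0.04],[0,0,0,0,0,0,0.04],[0,0,0,0,0,0,0.04]]' >/dev/null
python3 - <<'E'
from h import *
need([443.9,-395.8,60],5.5)
s=eyes.capture('scene')[:,:,::-1]
b=cv2.resize(s[85:145,130:210],(800,600),interpolation=cv2.INTER_CUBIC)
cv2.imwrite('pics/g1.png',cv2.convertScaleAbs(b,alpha=2,beta=20))
th=np.linspace(0,2*np.pi,200)
for z in(30,80):
    q=(proj('scene',np.c_[443.9+23*np.cos(th),-395.8+23*np.sin(th),0*th+z])-[130,85]+.5)*10
    print(z,q.min(0),q.max(0))
E
```

```text
turn rz 0.0
t 12.7 pos [ 443.8 -396.6   60.9] yaw 5.52 tilt 0.11 shift [0.8 0.2 0.9] F [ 0.  -1.3 -0.8] w 0.534 g 31.2 q6 -1.02
30 [214.39741959 254.69088524] [375.52265744 365.80542355]
80 [177.836846   121.29042085] [344.39446881 233.02156352]
```

View pics/g1.png

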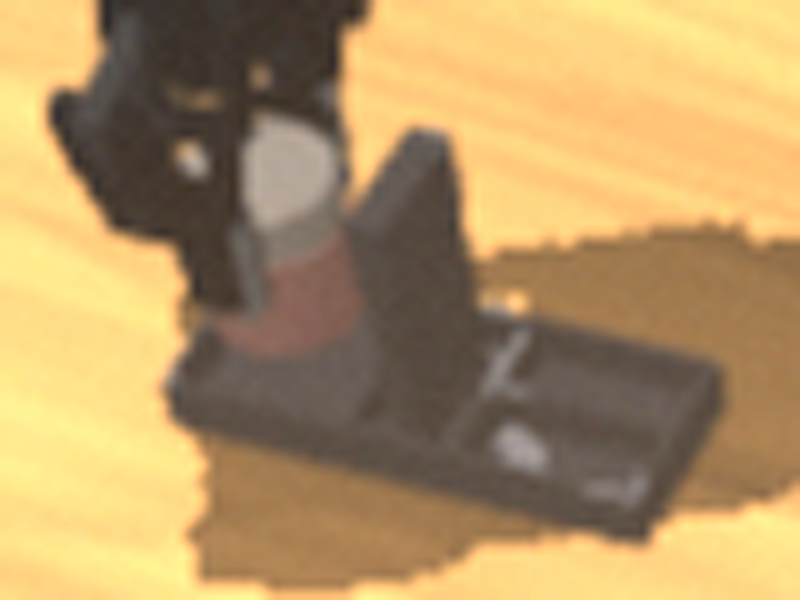

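The held jar spans columns 207–365 with its bottom at row 358. I predicted 214–375 and row 366, so it sits about 2 mm too far towards -y. I'll correct that and lower it.

```bash
python3 -m jog '[[0.0018,0,0.01,0,0,0,0.04],[0,0,0.01,0,0,0,0.04],[0,0,0,0,0,0,0.04]]'|sed -n '2p;4p'
python3 -m jog '[[0,0,0.002,0,0,0,0.04],[0,0,0,0,0,0,0.04]]'|sed -n '2p;4p'
python3 -m jog '[[0,0,0.002,0,0,0,0.04],[0,0,0,0,0,0,0.04]]'|sed -n '2p;4p'
```

```text
eef_pos: [442.5, -393.7, 37.7]
force: [0.2, 0.2, -0.0]
eef_pos: [443.0, -394.5, 37.2]
force: [-0.2, -0.9, -0.5]
eef_pos: [443.0, -394.5, 35.2]
force: [0.3, -0.3, -0.2]
```

```bash
for i in 1; do python3 -m jog '[[0,0,0.0015,0,0,0,0.04],[0,0,0,0,0,0,0.04]]'|sed -n '2p;4p'
python3 -m jog '[[0,0,0.0015,0,0,0,0.04],[0,0,0,0,0,0,0.04]]'|sed -n '2p;4p'; done
```

```text
eef_pos: [443.1, -394.7, 34.0]
force: [-1.1, -0.3, 0.7]
eef_pos: [443.2, -394.7, 33.9]
force: [-3.9, 4.0, 15.1]
```

The jar rests on the pocket floor: contact is at TCP z=34, which matches. I'll ease off, release and go up.

```bash
python3 -m jog '[[0,0,-0.0008,0,0,0,0.04],[0,0,0,0,0,0,0.04],[0,0,0,0,0,0,0.054],[0,0,0,0,0,0,0.064],[0,0,0,0,0,0,0.064]]'
python3 -m jog '[[0,0,-0.01,0,0,0,0.064],[0,0,-0.03,0,0,0,0.064],[0,0,-0.04,0,0,0,0.064],[0,0,-0.04,0,0,0,0.064],[0,0,0,0,0,0,0.064]]'
python3 -c "
from h import *
need([439.5,-351,72],-84.4)"
```

```text
time_s: 14.35
eef_pos: [443.0, -394.4, 32.8]
ee_rot: [-0.0, 0.672, 0.74, 0.0]
force: [-0.1, 0.7, -0.1]
grip_width: 0.748
grip_force: 0.0
time_s: 14.85
eef_pos: [444.6, -396.3, 159.5]
ee_rot: [0.005, 0.672, 0.74, -0.001]
force: [0.3, -0.7, 0.8]
grip_width: 0.749
grip_force: 0.0
turn rz 1.569
t 14.85 pos [ 444.6 -396.3  159.5] yaw 5.51 tilt 0.61 shift [ -1.1 -46.3  87.1] F [ 0.3 -0.7  0.8] w 0.749 g 0.0 q6 -1.02
```

```bash
python3 -m jog '[[0,0,0,0,0,0.1426,0.036],[0,0,0,0,0,0.1426,0.036],[0,0,0,0,0,0.1426,0.036],[0,0,0,0,0,0.1426,0.036],[0,0,0,0,0,0.1426,0.036]]' >/dev/null
python3 -m jog '[[0,0,0,0,0,0.1426,0.036],[0,0,0,0,0,0.1426,0.036],[0,0,0,0,0,0.1426,0.036],[0,0,0,0,0,0.1426,0.036],[0,0,0,0,0,0.1426,0.036]]' >/dev/null
python3 -m jog '[[0,0,0,0,0,0.1426,0.036],[0,-0.023,0,0,0,0,0.036],[0,-0.023,0,0,0,0,0.036],[0,0,0,0,0,0,0.036],[0,0,0,0,0,0,0.036]]'
python3 - <<'E'
from h import *
need([439.5,-351,73],-84.4)
s=eyes.capture('scene')[:,:,::-1];t=eyes.capture('top')[:,:,::-1]
b=cv2.resize(s[75:145,130:210],(480,420),interpolation=cv2.INTER_CUBIC)
a=cv2.resize(t[225:295,340:390],(300,420),interpolation=cv2.INTER_CUBIC)
cv2.imwrite('pics/k1.png',cv2.convertScaleAbs(np.hstack([b,a]),alpha=2,beta=20))
E
```

```text
time_s: 16.35
eef_pos: [438.7, -348.8, 153.4]
ee_rot: [0.0, 0.999, 0.049, 0.0]
force: [0.1, -0.5, -0.1]
grip_width: 0.423
grip_force: 0.0
turn rz 0.001
t 16.35 pos [ 438.7 -348.8  153.4] yaw -84.35 tilt 0.04 shift [ 0.6  2.2 80.4] F [ 0.1 -0.5 -0.1] w 0.423 g 0.0 q6 0.59
```

View pics/k1.png

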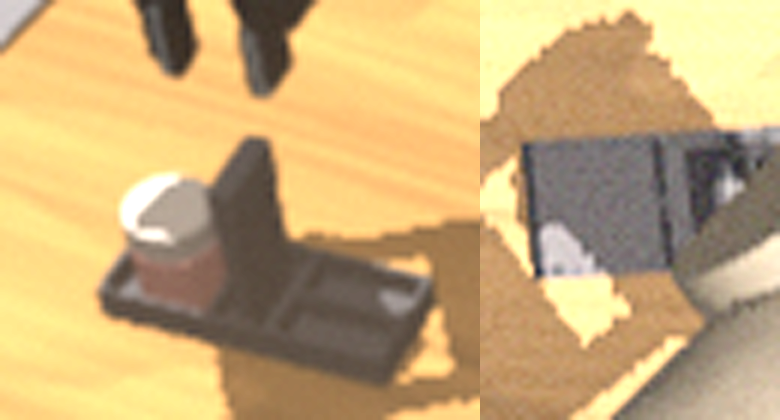

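The jar stands in the pocket and the gripper straddles the fin, whose top is at (255,150). I'll go down and grip it.

```bash
python3 -m jog '[[0.0005,0.002,0.03,0,0,0,0.036],[0,0,0.03,0,0,0,0.036],[0,0,0.0195,0,0,0,0.036],[0,0,0,0,0,0,0.036],[0,0,0,0,0,0,0.036]]' 60
python3 -m jog '[[0,0,0,0,0,0,0.005],[0,0,0,0,0,0,0.005],[0,0,0,0,0,0,0.005],[0,0,0,0,0,0,0.005],[0,0,0,0,0,0,0.005]]' 60
python3 -c "
from h import *
need([439.5,-351,73],-84.4)"
```

```text
time_s: 16.95
eef_pos: [439.4, -351.4, 74.1]
ee_rot: [0.0, 0.999, 0.049, 0.0]
force: [0.2, 0.1, 0.7]
grip_width: 0.426
grip_force: 0.0
time_s: 17.45
eef_pos: [439.8, -351.5, 75.1]
ee_rot: [0.001, 0.999, 0.049, 0.001]
force: [-0.2, -0.6, 6.8]
grip_width: 0.156
grip_force: 59.7
turn rz 0.0
t 17.45 pos [ 439.8 -351.5   75.1] yaw -84.37 tilt 0.18 shift [-0.3 -0.5  2.1] F [-0.2 -0.6  6.8] w 0.156 g 59.7 q6 0.59
```

```bash
python3 -m jog '[[0,0,-0.004,0,0,0,0.005],[0,0,-0.008,0,0,0,0.005],[0,0,-0.015,0,0,0,0.005],[0,0,-0.02,0,0,0,0.005],[0,0,-0.02,0,0,0,0.005]]'
python3 -m jog '[[0,0,-0.02,0,0,0,0.005],[0,0,-0.02,0,0,0,0.005],[0,0,-0.02,0,0,0,0.005],[0,0,-0.02,0,0,0,0.005],[0,0,-0.01,0,0,0.053,0.005]]' >/dev/null
python3 -m jog '[[0,0,0,0,0,0,0.005],[0,0,0,0,0,0,0.005]]'
python3 -c "
from h import *
need([553,-39.5,233],-87.4)"
```

```text
time_s: 17.95
eef_pos: [439.0, -350.3, 141.5]
ee_rot: [-0.0, 0.999, 0.049, -0.0]
force: [0.4, -0.3, -2.2]
grip_width: 0.156
grip_force: 58.5
time_s: 18.65
eef_pos: [439.0, -350.3, 230.2]
ee_rot: [-0.0, 1.0, 0.023, -0.0]
force: [-0.0, 0.3, -2.4]
grip_width: 0.151
grip_force: 58.7
turn rz 0.001
t 18.65 pos [ 439.  -350.3  230.2] yaw -87.34 tilt 0.05 shift [ 128.  -305.4   -2.6] F [-0.   0.3 -2.4] w 0.151 g 58.7 q6 0.64
```

```bash
python3 -m jog '[[0.004,-0.0095,0,0,0,0,0.005],[0.009,-0.0215,0,0,0,0,0.005],[0.0107,-0.0255,0,0,0,0,0.005],[0.0107,-0.0255,0,0,0,0,0.005],[0.0107,-0.0255,0,0,0,0,0.005]]' >/dev/null
python3 -m jog '[[0.0107,-0.0255,0,0,0,0,0.005],[0.0107,-0.0255,0,0,0,0,0.005],[0.0107,-0.0255,0,0,0,0,0.005],[0.0107,-0.0255,0,0,0,0,0.005],[0.0107,-0.0255,0,0,0,0,0.005]]' >/dev/null
python3 -m jog '[[0.0107,-0.0255,0,0,0,0,0.005],[0.009,-0.0215,0,0,0,0,0.005],[0.006,-0.0145,0,0,0,0,0.005],[0.0022,-0.008,0,0,0,0,0.005],[0,0,0,0,0,0,0.005]]' >/dev/null
python3 -m jog '[[0,0,0.02,0,0,0,0.005],[0,0,0.02,0,0,0,0.005],[0,0,0,0,0,0,0.005],[0,0,0,0,0,0,0.005]]'
python3 - <<'E'
from h import *
need([553,-39.5,150],-87.4)
s=eyes.capture('scene')[:,:,::-1];t=eyes.capture('top')[:,:,::-1]
b=cv2.resize(s[110:210,190:290],(400,400),interpolation=cv2.INTER_CUBIC)
a=cv2.resize(t[140:240,205:305],(400,400),interpolation=cv2.INTER_CUBIC)
cv2.imwrite('pics/m1.png',cv2.convertScaleAbs(np.hstack([b,a]),alpha=1.6,beta=15))
E
```

```text
time_s: 20.55
eef_pos: [551.8, -41.5, 191.1]
ee_rot: [0.0, 1.0, 0.022, 0.0]
force: [0.1, 0.0, -2.5]
grip_width: 0.152
grip_force: 58.9
turn rz -0.001
t 20.55 pos [551.8 -41.5 191.1] yaw -87.46 tilt 0.01 shift [ 1.3 -1.9 41.1] F [ 0.1  0.  -2.5] w 0.152 g 58.9 q6 1.24
```

View pics/m1.png

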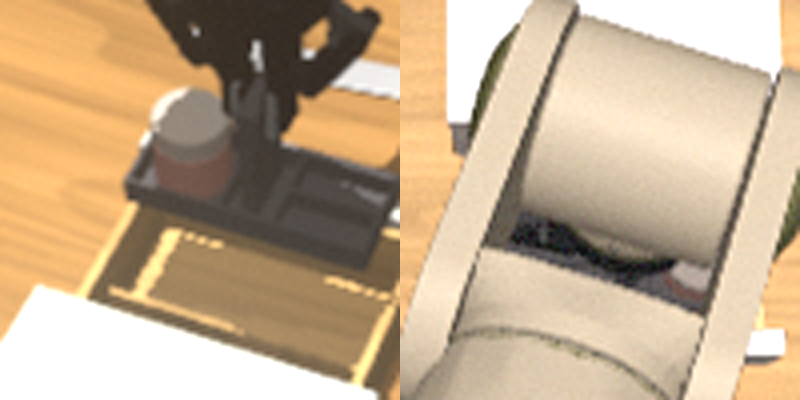

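The carrier hangs level with the jar seated at about (190,145), over the open bay. I'll correct by about 2 mm and lower it with force checks.

```bash
python3 -m jog '[[0.0013,-0.0019,0.01,0,0,0,0.005],[0,0,0.01,0,0,0,0.005],[0,0,0,0,0,0,0.005]]'|sed -n '2p;4p'
python3 -m jog '[[0,0,0.01,0,0,0,0.005],[0,0,0.01,0,0,0,0.005],[0,0,0,0,0,0,0.005]]'|sed -n '2p;4p'
python3 -m jog '[[0,0,0.008,0,0,0,0.005],[0,0,0.008,0,0,0,0.005],[0,0,0,0,0,0,0.005]]'|sed -n '2p;4p'
```

```text
eef_pos: [552.3, -38.5, 168.8]
force: [-0.1, -0.4, -2.4]
eef_pos: [552.3, -38.6, 148.8]
force: [-0.7, 0.6, -1.6]
eef_pos: [552.5, -38.7, 133.3]
force: [0.6, -0.1, -1.7]
```

```bash
python3 -m jog '[[0,0,0.008,0,0,0,0.005],[0,0,0.008,0,0,0,0.005],[0,0,0,0,0,0,0.005]]'|sed -n '2p;4p'
python3 -m jog '[[0,0,0.006,0,0,0,0.005],[0,0,0,0,0,0,0.005]]'|sed -n '2p;4p'
python3 -m jog '[[0,0,0.004,0,0,0,0.005],[0,0,0,0,0,0,0.005]]'|sed -n '2p;4p'
```

```text
eef_pos: [552.5, -38.6, 117.3]
force: [-0.7, 0.0, -3.4]
eef_pos: [552.8, -38.7, 111.9]
force: [-0.9, -0.6, -3.5]
eef_pos: [552.9, -38.7, 108.2]
force: [-0.3, 0.3, -2.9]
```

```bash
for k in 1; do
python3 -m jog '[[0,0,0.003,0,0,0,0.005],[0,0,0,0,0,0,0.005]]'|sed -n '2p;4p'
python3 -m jog '[[0,0,0.003,0,0,0,0.005],[0,0,0,0,0,0,0.005]]'|sed -n '2p;4p'
python3 -m jog '[[0,0,0.002,0,0,0,0.005],[0,0,0,0,0,0,0.005]]'|sed -n '2p;4p'; done
```

```text
eef_pos: [552.9, -38.8, 105.3]
force: [-0.3, 0.5, -2.6]
eef_pos: [552.9, -38.7, 102.2]
force: [-0.1, 0.3, -3.7]
eef_pos: [553.0, -38.8, 100.4]
force: [0.3, 0.2, -2.9]
```

```bash
for k in 1; do
python3 -m jog '[[0,0,0.002,0,0,0,0.005],[0,0,0,0,0,0,0.005]]'|sed -n '2p;4p'
python3 -m jog '[[0,0,0.002,0,0,0,0.005],[0,0,0,0,0,0,0.005]]'|sed -n '2p;4p'; done
```

```text
eef_pos: [553.0, -38.7, 98.4]
force: [0.2, 0.6, -2.3]
eef_pos: [553.5, -38.7, 97.1]
force: [0.3, 1.8, 1.9]
```

```bash
python3 -m jog '[[0,0,0.001,0,0,0,0.005],[0,0,0,0,0,0,0.005]]'|sed -n '2p;4p'
```

```text
eef_pos: [554.0, -38.7, 97.1]
force: [1.2, 3.3, 8.9]
```

It is resting on the bay floor, which is at z≈22 as expected. I'll release and go straight up.

```bash
python3 -m jog '[[0,0,-0.0008,0,0,0,0.005],[0,0,0,0,0,0,0.02],[0,0,0,0,0,0,0.034],[0,0,0,0,0,0,0.034],[0,0,0,0,0,0,0.034]]'
python3 -m jog '[[0,0,-0.008,0,0,0,0.034],[0,0,-0.02,0,0,0,0.034],[0,0,-0.04,0,0,0,0.034],[0,0,-0.04,0,0,0,0.034],[0,0,-0.02,0,0,0,0.034]]'
python3 -m jog '[[-0.04,0,-0.02,0,0,0,0.034],[-0.04,0.02,0,0,0,0,0.034],[-0.04,0.02,0,0,0,0,0.034],[-0.04,0.03,0,0,0,0,0.034],[-0.04,0.03,0,0,0,0,0.034]]' >/dev/null
python3 -m jog '[[0,0.045,0,0,0,0,0.034],[0,0.045,0,0,0,0,0.034],[0,0.045,0,0,0,0,0.034],[0,0,0,0,0,0,0.034],[0,0,0,0,0,0,0.034]]'
python3 - <<'E'
from h import *
t=eyes.capture('top')[:,:,::-1];cv2.imwrite('pics/n.png',t)
# jar cap: bright low-saturation pixels in bay; carrier: dark pixels
h=cv2.cvtColor(t,cv2.COLOR_BGR2HSV)[140:240,205:305].astype(int)
dark=((h[...,2]<110)&(h[...,1]<90)).astype(np.uint8)
n,l,st,ce=cv2.connectedComponentsWithStats(dark)
for i in range(1,n):
    if st[i,4]>60: print('dark',st[i],ray('top',ce[i]+[205,140],30)[0].round(1))
E
```

```text
time_s: 23.95
eef_pos: [553.0, -38.8, 96.2]
ee_rot: [-0.0, 1.0, 0.023, -0.0]
force: [-0.6, -0.5, -0.8]
grip_width: 0.398
grip_force: 0.0
time_s: 24.45
eef_pos: [553.8, -38.9, 228.6]
ee_rot: [0.001, 1.0, 0.023, 0.003]
force: [0.2, -0.4, 0.1]
grip_width: 0.399
grip_force: 0.0
time_s: 25.45
eef_pos: [363.6, -282.9, 244.5]
ee_rot: [-0.0, 1.0, 0.022, -0.0]
force: [0.3, 1.0, -0.4]
grip_width: 0.398
grip_force: 0.0
dark [ 25  57  58  24 930] [552.9 -24.1  30. ]
dark [ 38  88  56  12 134] [500.7 -70.7  30. ]
```

A numeric check of the top image puts the carrier in the bay at x≈553, about 154 mm long and lying straight, with the arm clear. I'll hand in.

```bash
python3 -c "
from rig import finish_job
print(finish_job())"
```

```text
the job is handed in; nothing more can be done
None
```

I handed the job in at about 25.5 s of the 64 s allowed: the middle jar stands in the carrier's big pocket and the carrier is in the front bay of the pulled-out drawer; the hand-in call returned no verdict.

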